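Draw a hot slide tray out to its catch with the pull hook

ROBOT

A 7-joint arm with a two-finger parallel gripper is mounted at the origin on a cart in front of the work surface, level with it; the furniture and walls round the work are solid. World frame = base frame: x ahead of the robot, y to its left, z up, the work surface at z = 0. Lengths are in mm, angles in rad, forces in N, time in s.
With the tool pointing down it reaches from about 425 to 950 mm from the base axis. Payload 4.7 kg.
Tool frame: the origin (TCP) lies on the mounting face of the last link; the fingertips stand bot.tip_reach ahead of it and the grasp point (between the pads) lies 155 mm ahead of it (bot.tip_reach is the distance from the TCP to the fingertips, in mm); z points along the fingers, y is the line along which they close (so a half turn about z gives the same grasp; the last joint's range is limited). The gripper opens to 85 mm and grips with 20 to 120 N. Pads are 22 mm wide; open, the fingers measure 114 mm over their backs; the gripper's body (76 mm by 85 mm) begins 54 mm behind the grasp point. The pads swing forward as they close: fully open they stand 13 mm farther back than shut.
Start: joints at [1.091, 0.469, -0.049, 1.532, 0.024, 1.141, -0.082], TCP at [294.122, -607.555, 404.735] pointing down, gripper open.
Joint ranges: [-2.59, 2.59], [-0.33, 1.99], [-1.39, 1.29], [0.1, 2.45], [-1.04, 4.18], [0.21, 1.99], [-2.66, 2.66]. Speed limits (rad/s): [2.57, 2.57, 3.14, 3.14, 3.14, 3.14, 3.14].

INTERFACE

Orientations are given as a rotation vector (axis times angle).
In Python, from station import bot gives the robot as it stands. The module is installed in compiled form; this text tells all that it offers.
- The arm moves only by the shell command python3 -m creep [FORCE], which reads ROWS from standard input. ROWS is a JSON list of rows, 1 to 12 of them, each written [[dx, dy, dz], turn, opening]: dx, dy, dz in fractions of the full range, 1 being 1 m, then a turn about the tool's z in shares of 4 rad (1.0 is 4 rad), then the finger opening in mm; each row is the pose to reach, as a shift and turn from the pose commanded when the command began, along the tool's axes at that moment; what a row does not reach only later rows make up. A row lasts 1/10 s, in which the tool goes at most 50 mm and 0.15 rad, less where a joint would pass 70% of its speed; a pose out of reach is approached as far as the arm can. The fingers move at their own pace and stop on an object; FORCE is the grip in N (left out, the last holds). Time passes only in rows, so rows that do not move let the fingers close. It prints the time, the measured TCP pose, the force, the opening and the grip force at its end. No shift or turn number may pass 1 either way. Input that does not fit is refused with a message, and nothing moves.
- bot.state(): the state, without advancing time (a new reading comes with each control period).
- bot.get_image(name): name is "side" or "top" or "wrist"; returns the picture (384x512x3 uint8, red, green, blue); there is no depth.
- bot.calibration(name): a dict with "K" (3x3 intrinsics, pixels), "rvec" (rotation vector, rad) and "tvec" (3), from world to camera coordinates, as OpenCV has them. Camera axes: x right, y down, z forward; pixel columns grow to the right and rows downward; lengths in mm; the calibration is good to about 2 mm. A picture is of the moment at which its call begins: read the wrist's pose just before it. calibration takes no time and is no camera call; for the wrist camera it gives the pose at the moment of the call.
- bot.close_job(): hands the job in; it is judged then, once.
The state is a dict: "t": time; "q": joint angles; "dq": joint speeds; "joint_efforts": joint torques, N m; "position": TCP position; "eef_rot": TCP orientation; "wrist_force": force on the tool from outside, world axes, zero at the start; "moment": the same for the moment, N m; "width": finger opening in mm; "gripper_force": force on a finger pad.
Only numpy, scipy, OpenCV 4.12 (cv2) and the standard library are available. Lean on these libraries where they do the work, as an engineer would, in place of code of your own. Each camera call takes 0.05 s, during which the arm holds its last target. There are 200 camera calls.

TASK

The slide dryer's tray is hot and a spring keeps drawing it shut. Take the blue-handled pull hook from its rest, put its tip down into the finger hole of the tray's pull tab and draw the tray out gently until the catch has it and it stays out by itself, without forcing it against the catch; then lay the hook back in its rest. Keep the gripper itself off the tray and leave the bottles and the carton where they stand.

Things in the scene. Friction and masses are not known exactly. Their poses are not given: they have to be found in the camera images.
- dryer: White box-shaped slide dryer, 210 deep (x) x 230 wide (y) x 120 mm high, fixed. Origin on the worktop under the middle of its front face; its own -x points out of the front, towards the robot, z up. The grey control panel is on the right of its front, the tray's metal front (150 mm wide) left of it.
- tray: The dryer's hot tray, with slides. Its origin is the dryer's when shut (as at the start) and moves along the dryer's -x as it slides out; its axes stay parallel. A spring draws it shut with 2.6 N (shut) to 5.3 N (120 mm out); pulling adds about 1 N of friction and 12 N s/m of drag. Let go before the catch has it, it runs shut.
- slot (a point): Middle of the roof slot (dryer's left) in which the catch, a brass bush with a black knob (top at 160 mm), is clamped anywhere. Its spring-loaded pin rides on the tray's rail and drops 7 mm into a notch somewhere from 75 to 120 mm out: differs each start, not measured. Then 3.5 mm play: pulled on, it stops dead on the pin (force up 3 N per mm); let back, it rests on the pin and stays.
- hole (a point): Centre of the 18 mm upright finger hole in the tray's pull tab, at the tab's upper face, 75 mm above the worktop; moves with the tray, axes as the dryer's. The tab is a level steel plate, 40 mm wide, 5 mm thick, free underneath. From the hole's centre to the tab's front edge 18 mm, to the tray's upright metal front (22 to 100 mm above the worktop) 20 mm.
- hook: Pull hook, about 100 g, loose. Origin: centre of its blue handle, where it is gripped. The handle is a flat-sided bar, 16 mm thick (y), 20 mm high (z), x = -55 to +45 mm. A 7 mm steel rod runs on along +x, bends down at x = 106 mm and ends in a round tip that points to -z.
- tip (a point): Lower end of the hook's tip, at (106, 0, -35.5) mm in the hook's frame; its last 29 mm are a straight upright 7 mm rod.
- rest: Grey hook rest, fixed: base plate 160 x 60 x 8 mm with two forks open to the top. Rear fork (x = -44 mm, 18.5 mm wide, floor z = 45.5) takes the handle's rear, front fork (x = 70, 10 mm wide, floor z = 52) the rod. Each is 8 mm thick, narrow for 8 mm, then flares, top 21 mm over its floor. Origin on the worktop under the seat, x towards the hook's tip.
- seat (a point): Where the hook's origin lies when it lies in the rest, 55.5 mm above the worktop, hook's axes parallel to the rest's, tip down.
- bottle_amber: Bystander: small amber bottle with a black cap, 30 mm across, 66 mm high; origin under its centre. Loose.
- bottle_white: Bystander: amber bottle with a white cap, 34 mm across, 73 mm high; origin under its centre. Loose.
- orange_carton: Bystander: orange carton, 76 x 42 x 53 mm; origin under its centre. Loose.
Things that resemble listed ones, but are neither listed nor needed, are in the scene too. What is meant by the hook is not brown or pink, and is the larger of those in its own colour.

How it is judged:
By the outcome, as a careful person would: the job done as asked, in the order asked, and still so for the second after the job is handed in, with the robot touching nothing.
It also fails if it takes over 61 s, if anything falls off the work surface, if the arm or the gripper's body presses on something with over 40 N, if the wrist force passes 120 N, or if a joint passes its speed limit or range.

## Working session

There is one attempt and no reset: what is moved stays moved. The work goes in short steps, Python scripts to look and compute and a shell command to move; the robot and the scene stay as the last step left them, time stands still between calls to the robot, and variables do not carry over. Pictures are saved under pics/ and viewed, at most 10 in all, crops included, and the job is handed in when it is done.

```bash
mkdir -p pics; cat > h.py <<'E'
import numpy as np,cv2
from station import bot
def cal(n):
    c=bot.calibration(n);R=cv2.Rodrigues(np.array(c["rvec"],float))[0]
    return np.array(c["K"],float),R,np.array(c["tvec"],float).ravel()
def ray(C,p):
    K,R,t=C;d=R.T@np.linalg.solve(K,[p[0],p[1],1.]);return -R.T@t,d/np.linalg.norm(d)
def onz(C,p,z):
    o,d=ray(C,p);return o+d*(z-o[2])/d[2]
def two(C1,p1,C2,p2):
    o,d=ray(C1,p1);a,b=ray(C2,p2)
    s=np.linalg.lstsq(np.c_[d,-b],a-o,rcond=None)[0]
    x,y=o+d*s[0],a+b*s[1];return (x+y)/2,np.linalg.norm(x-y)
def proj(C,P):
    K,R,t=C;q=K@(R@np.asarray(P,float)+t);return q[:2]/q[2]
def shot(n,f):
    C=cal(n);im=bot.get_image(n)[:,:,::-1].copy();cv2.imwrite(f"pics/{f}.png",im);return C,im
E
python3 - <<'E'
from h import *
for n in("side","top"):
    C,im=shot(n,n+"0");print(n,-C[1].T@C[2],C[1][2])
a=cv2.imread("pics/side0.png");b=cv2.imread("pics/top0.png")
s=bot.state();print(s["position"],s["eef_rot"],s["t"],bot.tip_reach)
E
```

```text
side [  -70.64608576 -1102.14056589   622.33923666] [ 0.41963692  0.82335108 -0.38209667]
top [ 410.36211319   69.42941279 1508.73407084] [ 0.08998264 -0.00552954 -0.99592798]
[ 294.03037984 -607.36705348  403.7589869 ] [-3.06043494e+00 -7.01832645e-01  7.14415634e-04] 0.1 173.4
```

View pics/side0.png

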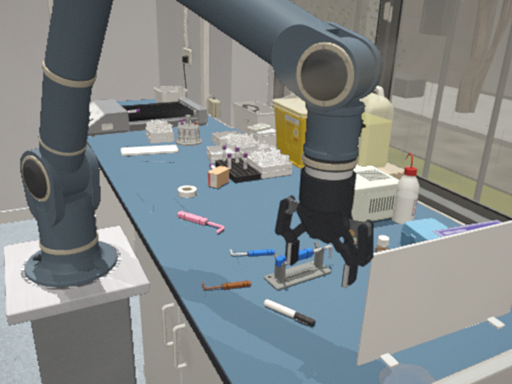

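View pics/top0.png

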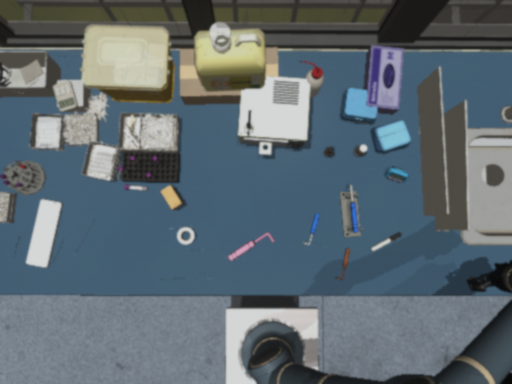

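Top view: the blue hook in the grey rest is at (352,213), and the dryer at (275,110) with its tab at (265,148). 
Candidates for the hook: large blue in the rest at top (352,213) / side (298,257); small blue, loose, at top (313,228) / side (255,253); pink at (250,247); brown at (345,262). I choose the large blue one in the rest and check it in a crop.

```bash
python3 - <<'E'
from h import *
b=cv2.imread("pics/top0.png");C=cal("top")
print("K",C[0][0,0])
c1=cv2.resize(b[175:265,290:390],None,fx=4,fy=4,interpolation=cv2.INTER_CUBIC)
c2=cv2.resize(b[70:160,230:330],None,fx=4,fy=4,interpolation=cv2.INTER_CUBIC)
cv2.imwrite("pics/crop0.png",np.hstack([c1,c2]))
hsv=cv2.cvtColor(b,cv2.COLOR_BGR2HSV)
m=cv2.inRange(hsv,(102,170,130),(125,255,255))
n,l,s,ce=cv2.connectedComponentsWithStats(m)
for i in range(1,n):
    if s[i,4]>15: print(s[i],ce[i],onz(C,ce[i],55).round())
for p in[(265,148),(240,140),(309,143),(350,188),(352,232)]: print(p,onz(C,p,75).round(),onz(C,p,50).round())
W=cal("wrist");print("wrist cam",-W[1].T@W[2],W[1],W[0][0,0])
print(cv2.Rodrigues(np.array(bot.state()["eef_rot"]))[0].round(3))
E
```

```text
K 427.19909220449097
[351 204   6  28  99] [353.78787879 216.96969697] [ 463. -277.   55.]
[311 214   8  19  69] [314.65217391 222.85507246] [ 442. -143.   55.]
(265, 148) [696.  27.  75.] [701.  26.  50.]
(240, 140) [723. 112.  75.] [728. 113.  50.]
(309, 143) [ 714. -123.   75.] [ 719. -127.   50.]
(350, 188) [ 560. -261.   75.] [ 562. -266.   50.]
(352, 232) [ 412. -265.   75.] [ 412. -271.   50.]
wrist cam [ 369.31323535 -571.23041268  373.9355578 ] [[ 0.43573769 -0.90007286 -0.0012281 ]
 [-0.85235275 -0.41307334  0.32072605]
 [-0.28918411 -0.13870566 -0.9471712 ]] 327.70355505525
[[ 0.9    0.436 -0.001]
 [ 0.436 -0.9    0.002]
 [-0.    -0.002 -1.   ]]
```

View pics/crop0.png

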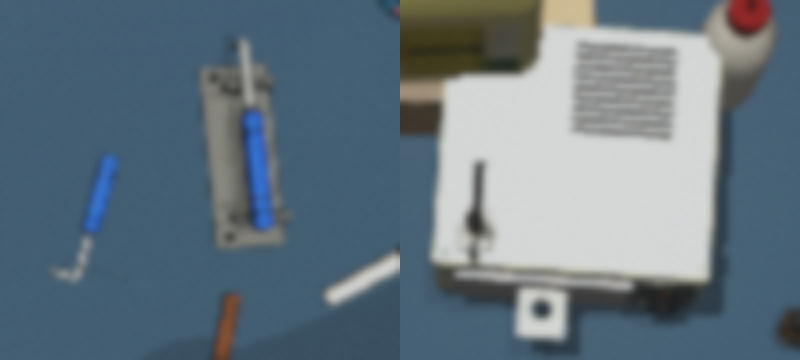

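The crop confirms the larger blue-handled hook in the rest, with its rod pointing to +x. In the right half the tab hole sits at crop (541,308), which is top pixel (265.3,147), and the catch is at the left slot. Next I move the wrist camera over the hook.

The rows are not in the units I measure in: shifts go in shares of 1 m and turns go in shares of 4 rad. I convert before sending: 296 mm / 1000 = 0.296, 259 mm / 1000 = 0.259, 0.37 rad / 4 = 0.0925.

```bash
echo '[[[0.037,-0.028,0],0.025,85],[[0.074,-0.056,0],0.05,85],[[0.111,-0.084,0],0.075,85],[[0.148,-0.112,0],0.0925,85],[[0.185,-0.14,0],0.0925,85],[[0.222,-0.168,0],0.0925,85],[[0.259,-0.196,0.02],0.0925,85],[[0.296,-0.223,0.044],0.0925,85],[[0.296,-0.223,0.044],0.0925,85],[[0.296,-0.223,0.044],0.0925,85]]' | python3 -m creep
python3 - <<'E'
from h import *
C,im=shot("wrist","w1");D,im2=shot("side","s1")
s=bot.state();print(s["position"],s["eef_rot"],s["t"])
cv2.imwrite("pics/w1s1.png",np.vstack([np.hstack([im,np.zeros((384,288,3),np.uint8)])[:, :800],np.hstack([cv2.resize(im2[210:300,190:350],(384,216),interpolation=2),cv2.resize(im2[140:230,290:450],(384,216),interpolation=2),np.zeros((216,32,3),np.uint8)])]))
import pickle;pickle.dump((C,D),open("c1.pkl","wb"))
E
```

```text
t: 1.1
position: [463.7, -276.6, 359.9]
eef_rot: [-3.138, -0.132, 0.003]
wrist_force: [-0.2, -0.2, -0.1]
width: 84.9
gripper_force: 0.0
[ 462.90181778 -279.23809374  360.96766071] [ 3.13813514e+00  1.23765314e-01 -1.16581070e-04] 1.2
```

View pics/w1s1.png

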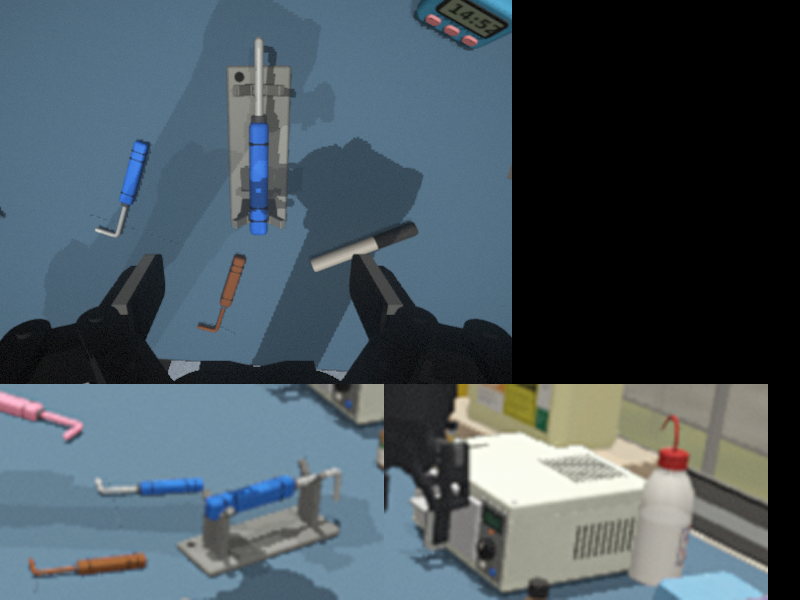

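The wrist view shows the hook in its rest. The handle axis runs from (258,122) to (258,235), with the rod tip bend near (259,42). In the side view it is clear of the arm.

```bash
python3 - <<'E'
from h import *;import pickle
C,D=pickle.load(open("c1.pkl","rb"));T=cal("top")
def blue(f,x0,y0,x1,y1):
    im=cv2.imread(f);h=cv2.cvtColor(im,cv2.COLOR_BGR2HSV)
    m=cv2.inRange(h,(100,170,80),(125,255,255));k=np.zeros_like(m);k[y0:y1,x0:x1]=m[y0:y1,x0:x1]
    p=cv2.findNonZero(k)[:,0,:].astype(float);r=cv2.minAreaRect(p.astype(np.float32))
    c=p.mean(0);v=np.linalg.svd(p-c,full_matrices=False)[2][0];t=(p-c)@v
    return np.array(r[0]),c+v*t.min(),c+v*t.max()
w=blue("pics/w1.png",235,105,285,245);s=blue("pics/s1.png",270,240,320,275)
print(w,s)
w1=sorted(w[1:],key=lambda p:p[1]);s1=sorted(s[1:],key=lambda p:-p[0])
print("ctr",two(C,w[0],D,s[0]))
A=[two(C,w1[i],D,s1[i]) for i in(0,1)]
print(A);d=A[0][0]-A[1][0];print("len",np.linalg.norm(d),"yaw",np.arctan2(d[1],d[0]))
P=[onz(C,p,64) for p in w1];d=P[0]-P[1];print("onz64",P,np.arctan2(d[1],d[0]),np.linalg.norm(d))
print("tip bend",onz(C,(259,42),59))
s=bot.state();R=cv2.Rodrigues(np.array(s["eef_rot"]))[0];print(s["position"],R.round(4))
# hole in top
b=cv2.imread("pics/top0.png")[140:156,255:276].mean(2);print(b.astype(int))
print("hole z75",onz(T,(265.3,147),75))
E
```

```text
(array([258.5, 178.5]), array([258.41853238, 122.99716718]), array([258.330732  , 234.00105256])) (array([290.63720703, 257.07739258]), array([311.50213345, 252.98881664]), array([270.97403785, 259.79770286]))
ctr (array([ 461.42433171, -276.25982482,   51.99746452]), np.float64(5.490302065911124))
[(array([ 513.94872491, -275.2655275 ,   51.90481038]), np.float64(4.9649656618885984)), (array([ 408.573896  , -279.49327377,   57.87742956]), np.float64(8.78262063119887))]
len 105.62859738332206 yaw 0.04009951941031195
onz64 [array([ 513.50393003, -273.56082713,   64.        ]), array([ 415.41387295, -281.90584703,   64.        ])] 0.08487071999966458 98.44439372512323
tip bend [ 573.22408852 -268.89206243   59.        ]
[ 462.90181778 -279.23809374  360.96766071] [[ 9.969e-01  7.880e-02 -0.000e+00]
 [ 7.880e-02 -9.969e-01 -1.000e-03]
 [-1.000e-04  1.000e-03 -1.000e+00]]
[[123 125 124 123 123 127 129 131 134 138 142 148 154 162 165 166 164 159
  156 154 155]
 [ 75  75  76  79  93 114 124 126 126 128 126 128 132 136 134 131 128 125
  122 122 122]
 [ 60  61  62  73 109 151 170 173 171 168
[... 555 characters left out ...]
189 139  83
   59  58  66]
 [ 94  93  94 120 167 198 206 195 169 142 131 143 172 198 206 189 137  80
   60  63  75]
 [ 95  94  95 122 168 200 209 207 198 190 185 191 200 208 209 189 136  82
   63  69  83]
 [ 95  93  95 124 171 200 210 210 209 208 208 208 210 211 208 187 137  85
   65  70  85]
 [ 95  93  95 124 170 196 206 208 208 208 209 208 209 208 204 182 133  85
   66  71  85]
 [ 95  94  93 114 149 171 183 187 188 189 190 190 191 193 189 167 123  80
   64  70  86]
 [ 95  93  91  98 114 125 134 136 134 135 137 137 140 148 149 135 102  71
   63  70  86]
 [ 95  93  90  88  91  93  96  92  83  80  79  79  83  92  97  92  76  63
   62  70  85]]
hole z75 [699.15676431  25.55119779  75.        ]
```

To row units: 80 mm / 1000 = 0.08, 40 mm / 1000 = 0.04.

```bash
echo '[[[0.003,0,0.04],0,85],[[0.006,0,0.08],0,85],[[0.006,0,0.08],0,85],[[0.006,0,0.08],0,85]]' | python3 -m creep
python3 - <<'E'
from h import *;import pickle
C0,_=pickle.load(open("c1.pkl","rb"))
for i in range(2):
    C,im=shot("wrist","w2");h=cv2.cvtColor(im,cv2.COLOR_BGR2HSV)
    m=cv2.inRange(h,(100,170,80),(125,255,255));n,l,st,ce=cv2.connectedComponentsWithStats(m)
    print([(list(q[:5]),c.round(1)) for q,c in zip(st[1:],ce[1:]) if q[4]>300])
    j=1+np.argmax(st[1:,4]*(abs(ce[1:,0]-258)<40));p=cv2.findNonZero((l==j).astype(np.uint8))[:,0].astype(float)
    c=p.mean(0);v=np.linalg.svd(p-c,full_matrices=False)[2][0];t=(p-c)@v
    e=sorted([c+v*t.min(),c+v*t.max()],key=lambda q:q[1]);P=[onz(C,q,65) for q in e];d=P[0]-P[1]
    print(e,P,"yaw",np.arctan2(d[1],d[0]),np.linalg.norm(d))
    print("tri front",two(C0,(258.4,123),C,e[0]),"rear",two(C0,(258.3,234),C,e[1]))
    s=bot.state();print(s["position"],np.arctan2(*cv2.Rodrigues(np.array(s["eef_rot"]))[0][1::-1,0]))
    # point of grasp line in image: at tool axis
    print("cam",-C[1].T@C[2])
E
```

```text
t: 1.6
position: [469.0, -278.9, 281.3]
eef_rot: [3.139, 0.123, -0.0]
wrist_force: [0.9, -0.2, 0.9]
width: 84.7
gripper_force: 0.0
[([np.int32(241), np.int32(150), np.int32(25), np.int32(28), np.int32(653)], array([252.8, 163.5])), ([np.int32(78), np.int32(166), np.int32(35), np.int32(81), np.int32(1355)], array([ 94.4, 205.9])), ([np.int32(241), np.int32(179), np.int32(25), np.int32(83), np.int32(1725)], array([253.9, 219.3])), ([np.int32(243), np.int32(263), np.int32(23), np.int32(15), np.int32(311)], array([253.8, 269.5])), ([np.int32(243), np.int32(279), np.int32(23), np.int32(15), np.int32(319)], array([254.1, 285.8]))]
[array([253.4295985, 179.0600871]), array([254.31320314, 260.97504782])] [array([ 496.14518984, -274.96975748,   65.        ]), array([ 440.91230432, -279.69993727,   65.        ])] yaw 0.08543218683632614 55.435063297800056
tri front (array([ 526.15433619, -272.8656261 ,  164.49855341]), np.float64(1.5427067109819737)) rear (array([ 297.88944542, -290.86479729, -173.90506062]), np.float64(3.81758782509098))
[ 469.56575569 -278.82471773  282.39592   ] 0.078765994
[... 383 characters left out ...]
2(263), np.int32(22), np.int32(15), np.int32(301)], array([253.4, 270. ])), ([np.int32(243), np.int32(279), np.int32(22), np.int32(16), np.int32(319)], array([253.5, 286.4]))]
[array([252.57969041, 180.91669825]), array([253.59444633, 261.06843666])] [array([ 495.68056598, -274.76622235,   65.        ]), array([ 441.2733365 , -279.50058584,   65.        ])] yaw 0.08679853798274889 54.612826495705654
tri front (array([ 526.21546303, -272.8045606 ,  165.01058868]), np.float64(1.4354462693621877)) rear (array([ 293.54100806, -291.00425929, -182.82120815]), np.float64(4.36123496358954))
[ 469.81862039 -278.64498098  282.91182185] 0.0792260884306788
cam [ 552.98585194 -272.43083505  252.76217603]
```

View pics/w2.png

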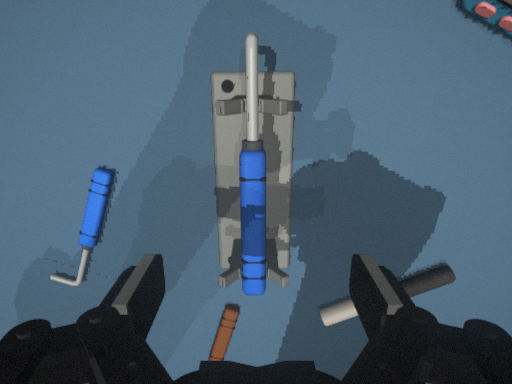

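The wrist view shows the hook lying properly in both forks. The handle spans v=150..294 at u≈253, with the fingers evenly on either side. I check its height, then descend and grip.

To row units: 71 mm / 1000 = 0.071, 40 mm / 1000 = 0.04, -0.007 rad / 4 = -0.0018.

```bash
python3 - <<'E'
from h import *;import pickle
C0,_=pickle.load(open("c1.pkl","rb"));C=cal("wrist")
print(two(C0,(258.4,122.5),C,(252.5,150.5)),two(C0,(258.3,234.5),C,(253.7,294.5)),two(C0,(259,39),C,(251.5,34)))
E
echo '[[[0,-0.001,0.04],-0.0018,85],[[0,-0.001,0.071],-0.0018,85],[[0,-0.001,0.071],-0.0018,85],[[0,-0.001,0.071],-0.0018,12],[[0,-0.001,0.071],-0.0018,12],[[0,-0.001,0.071],-0.0018,12],[[0,-0.001,0.071],-0.0018,12],[[0,-0.001,0.071],-0.0018,12],[[0,-0.001,0.071],-0.0018,12],[[0,-0.001,0.071],-0.0018,12]]' | python3 -m creep 60
```

```text
(array([ 513.36845736, -273.43383234,   59.64807907]), np.float64(0.2834189863211253)) (array([ 414.63092326, -281.76280104,   63.42179124]), np.float64(0.36867879525869307)) (array([ 569.0900608 , -269.13266057,  120.4681391 ]), np.float64(0.5853922589103845))
t: 2.7
position: [469.6, -276.6, 210.8]
eef_rot: [3.138, 0.138, 0.002]
wrist_force: [-0.3, 0.4, 6.6]
width: 15.2
gripper_force: 58.5
```

To row units: -226 mm / 1000 = -0.226, 141 mm / 1000 = 0.141.

```bash
echo '[[[0,0,-0.012],0,12],[[0,0,-0.03],0,12],[[0,0,-0.06],0,12],[[0,0,-0.1],0,12],[[0.024,-0.038,-0.11],0,12],[[0.048,-0.076,-0.11],0,12],[[0.071,-0.114,-0.11],0,12],[[0.095,-0.152,-0.11],0,12],[[0.118,-0.189,-0.11],0,12],[[0.141,-0.226,-0.11],0,12],[[0.141,-0.226,-0.11],0,12],[[0.141,-0.226,-0.11],0,12]]' | python3 -m creep
python3 - <<'E'
from h import *;import pickle
C,im=shot("wrist","w3");D,im2=shot("side","s3");pickle.dump((C,D),open("c3.pkl","wb"))
cv2.imwrite("pics/w3s3.png",np.vstack([np.hstack([im,np.zeros((384,256,3),np.uint8)]),cv2.resize(im2[150:258,240:440],(768,415)[:2])[:216]if 0 else np.hstack([cv2.resize(im2[130:250,250:450],(360,216),interpolation=2),np.zeros((216,408,3),np.uint8)])]))
T=cal("top");a=onz(T,(238.75,135.75),120);b=onz(T,(307,140),120);d=a-b;print(a,b,"dryer yaw",np.arctan2(-d[0],d[1]),np.linalg.norm(d))
s=bot.state();print(s["position"],s["eef_rot"],s["wrist_force"],s["t"])
E
```

```text
t: 3.9
position: [589.9, -37.6, 319.8]
eef_rot: [-3.138, -0.143, 0.001]
wrist_force: [-0.4, -1.3, -1.0]
width: 15.2
gripper_force: 58.7
[727.42636601 114.68067755 120.        ] [ 714.10373181 -110.84941725  120.        ] dryer yaw -0.05900396509120221 225.92325299311534
[589.38973493 -40.24684814 319.6896806 ] [ 3.13760672e+00  1.35136959e-01 -1.45325775e-03] [-0.35721136 -0.71444231 -1.33256936] 4.0
```

View pics/w3s3.png

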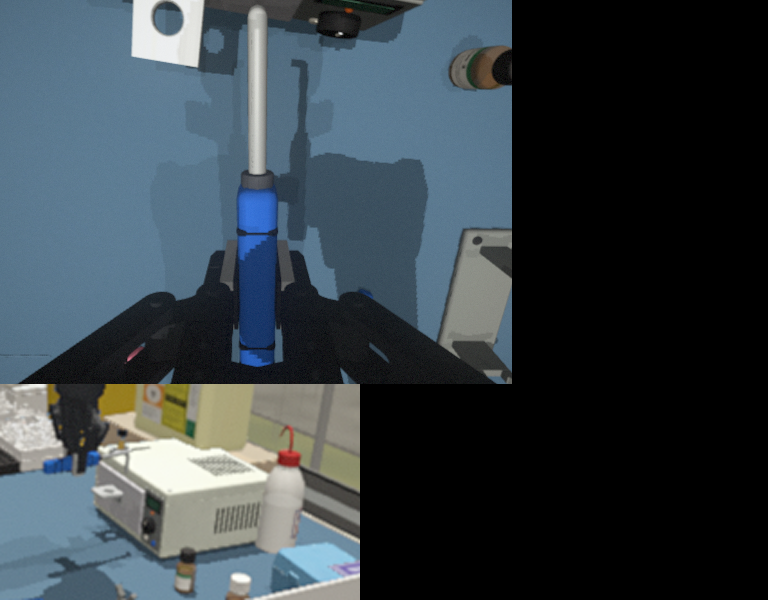

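The wrist view shows the hook gripped straight, with its rod end at (257,10). The tab hole is at (167,18), and the tab's front edge runs from (132,56) to (200,67). In the side inset the hole is at about side (310,189).

```bash
python3 - <<'E'
from h import *;import pickle
C,D=pickle.load(open("c3.pkl","rb"));T=cal("top")
im=cv2.imread("pics/w3.png");g=im.mean(2)
sub=im[0:50,140:200];hs=cv2.cvtColor(sub,cv2.COLOR_BGR2HSV)
m=((hs[:,:,1]>60)).astype(np.uint8)   # blue through hole inside white
n,l,st,ce=cv2.connectedComponentsWithStats(m)
for q,c in zip(st[1:],ce[1:]):
    if q[4]>80: print("hole?",q,c+[140,0])
w=cv2.inRange(cv2.cvtColor(im,cv2.COLOR_BGR2HSV),(0,0,150),(180,60,255))[:80,120:215]
E=[]
for u in range(140,196,4):
    col=im[:90,u].mean(1);v=np.where(col>170)[0].max();E.append((u,v))
E=np.array(E,float);P=np.array([onz(C,e,75) for e in E]);k=np.polyfit(P[:,1],P[:,0],1);print("edge slope -> yaw",-np.arctan(k[0]),P[0],P[-1])
S=bot.get_image  # none
s=cv2.imread("pics/s3.png");print(s[180:200,300:320].mean(2).astype(int))
hw=(167,18);ht=(265.2,146.5);hsd=(310,189.4)
print("wrist z75",onz(C,hw,75),"top",onz(T,ht,75),"side",onz(D,hsd,75));print(two(C,hw,T,ht),two(C,hw,D,hsd),two(T,ht,D,hsd))
print("rod end",onz(C,(257,7),168), "rod mid",onz(C,(257,170),168))
E
```

```text
hole? [ 14   3  29  32 683] [168.0556369   18.53147877]
edge slope -> yaw -0.06621759320909351 [679.36890144  41.87021433  75.        ] [677.10516639  10.20109054  75.        ]
[[140 139 140 140 130 123 121 121 121 121 122 120 120 134 172 204 210 183
  155 132]
 [141 139 145 146 131 121 122 119 121 120 121 120 119 117 126 157 188 210
  207 176]
 [140 139 141 136 127 121 122 123 122 121 122 121 122 119 116 121 138 176
  209 215]
 [141 141 141 134 130 124 120 122 122 119 121 122 121 119 119 118 117 130
  161 194]
 [139 140 138 138 139 127 121 120 118 120 119 119 119 120 120 120 120 116
  121 145]
 [140 140 134 129 126 118 118 121 125 131 133 136 134 122 118 120 120 120
  118 119]
 [139 143 147 140 135 144 153 158 171 182 185 185 183 155 125 117 120 121
  118 119]
 [146 168 186 185 186 198 210 210 209 210 211 213 212 198 160 124 118 119
  118 122]
 [144 175 207 218 217 218 218 206 183 176 181 186 195 206 202 167 140 123
  118 119]
 [133 144 180 209 220 221 216 195 163 150 146 148 160 193 215 212 194 161
  128 119]
 [134 129 135 166 199 216 217 213 204 190 178 169 178 203 217 218 212 196
[... 569 characters left out ...]
14 114 114 112 112 112 118
  118 117]
 [132 133 127 120 120 118 121 120 120 122 120 115 114 113 113 115 113 115
  116 117]
 [129 128 118  88  82  98 116 121 120 120 123 114 112 114 114 115 114 114
  112 115]]
wrist z75 [702.22372455  25.56614037  75.        ] top [700.88142408  25.89277023  75.        ] side [699.16096789  17.33309325  75.        ]
(array([701.92006088,  25.95918623,  72.84636872]), np.float64(1.2111190029240384)) (array([703.65917944,  25.88170706,  71.18841654]), np.float64(2.2767306180658666)) (array([702.8586132 ,  25.09273195,  71.2802731 ]), np.float64(2.7565212687050926))
rod end [695.62786369 -28.11671469 168.        ] rod mid [640.15291016 -33.1825647  168.        ]
```

```bash
python3 - <<'E'
from h import *;import pickle
C,D=pickle.load(open("c3.pkl","rb"));T=cal("top")
for p in[(168,3),(168,34.5),(154,18),(182.5,18),(168,61),(168,62)]: print(p,onz(C,p,75).round(1))
im=cv2.imread("pics/w3.png").mean(2).astype(int);print(im[0:70:1,168])
q=proj(C,[668,30,75]),proj(C,[700,30,75]);print(q)
b=cv2.imread("pics/top0.png").mean(2)[:,265];print(b[138:158].astype(int),[onz(T,(265,v),75)[0].round(1) for v in(142,144,149,153.5)])
E
```

```text
(168, 3) [710.1  25.   75. ]
(168, 34.5) [693.4  24.9  75. ]
(154, 18) [701.5  33.2  75. ]
(182.5, 18) [703.1  16.5  75. ]
(168, 61) [678.6  24.9  75. ]
(168, 62) [678.1  24.9  75. ]
[151 119  63  60  56  52  56  51  54  55  73  93  96  96  95  97  96  97
  93  95  96  95 100  96  96  97  99  98  99  99  98  97  99  99 109 147
 199 229 238 236 237 238 237 237 236 237 237 238 238 237 237 237 237 237
 237 237 237 237 238 239 238 232 194 113 116 116 113 115 114 116]
(array([159.66045156,  78.51413867]), array([159.44095711,  21.42872301]))
[132 160 142 126 162 184 162 109  69  59  76 131 185 208 209 190 137  79
  58  62] [np.float64(716.4), np.float64(709.5), np.float64(692.3), np.float64(676.7)]
```

To row units: -69 mm / 1000 = -0.069, 40 mm / 1000 = 0.04, 0.148 rad / 4 = 0.037.

```bash
echo '[[[0.006,-0.033,0],0.0175,12],[[0.013,-0.069,0],0.037,12],[[0.013,-0.069,0.02],0.037,12],[[0.013,-0.069,0.04],0.037,12],[[0.013,-0.069,0.04],0.037,12],[[0.013,-0.069,0.04],0.037,12]]' | python3 -m creep
python3 - <<'E'
from h import *;import pickle
C,im=shot("wrist","w4");D,a=shot("side","s4");T,b=shot("top","t4")
r=lambda x:cv2.resize(x,(400,300),interpolation=2)
cv2.imwrite("pics/m4.png",np.vstack([np.hstack([r(a[165:210,280:340]),r(b[130:160,245:285])]),np.hstack([r(im[:150,156:356]),r(a[80:260,200:440])])]))
s=bot.state();print(s["position"],s["eef_rot"],s["wrist_force"],s["t"])
p=np.array(s["position"]);R=cv2.Rodrigues(np.array(s["eef_rot"]))[0];tip=p+R@[104.6,-.9,190.5]
print(tip,"tip side",proj(D,tip),"hole side",proj(D,[701.8,25.3,75]),"bend top",proj(T,tip+[0,0,39]),"hole",proj(T,[701.8,25.3,75]))
E
```

```text
t: 4.6
position: [596.7, 29.3, 279.9]
eef_rot: [3.139, -0.099, -0.001]
wrist_force: [0.5, -0.8, -2.3]
width: 15.1
gripper_force: 58.8
[597.24928515  30.16019987 280.96819437] [-3.14007129  0.09682592 -0.00339644] [ 0.35650538  0.25679305 -0.3884495 ] 4.75
[702.11763986  24.60627233  90.69470155] tip side [309.90360312 183.63604759] hole side [309.30893869 188.35466502] bend top [266.10173667 142.79686353] hole [265.37426761 146.23464925]
```

View pics/m4.png

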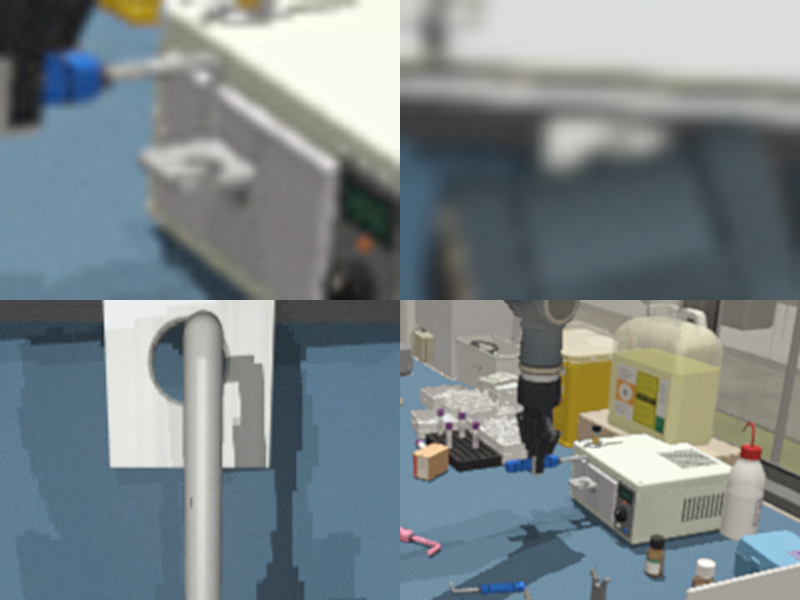

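In the wrist inset the hole centre is at about wrist (250,30) and the rod axis at u≈257.5, so the tip sits a few mm to the right. The side inset shows the tip above the hole. I work out the correction.

```bash
python3 - <<'E'
from h import *
C=cal("wrist");im=cv2.imread("pics/w4.png");g=im.mean(2).astype(int)
print(g[30,215:285]);print(g[0:90,238]);print(g[0:30,257])
s=bot.state();p=np.array(s["position"]);R=cv2.Rodrigues(np.array(s["eef_rot"]))[0]
f=lambda q,z:(R.T@(onz(C,q,z)-p)).round(1)
zr=p[2]-155
for q in[(230,30),(270,30),(238,51),(250,53),(250,30)]: print("hole",q,f(q,75))
for q in[(257.5,6),(257.5,60),(257.5,120)]: print("rod",q,f(q,zr+3.5),f(q,zr))
E
```

```text
[228 227 228 226 228 229 229 228 227 227 227 227 228 229 213 166 133  99
  93 100  98  99  98  98  94  98  95  97  97  98  94  98 103 127 148 164
 174 183 183 198 207 213 221 211 194 184 173 163 155 141 129 109  75  65
  90  95 119 128 128 131 131 133 134 133 132 132 130 135 208 222]
[235 235 235 235 236 236 236 234 224 221 219 202 162 131 123 104  73  60
  52  56  55  69  92  95  96  95  98  96  99  99  98  97  97  97  96  98
  98 100  98  96  97  98  99 102 109 109 130 153 171 207 224 224 222 224
 223 224 222 222 221 221 223 221 221 222 220 221 222 221 220 221 221 221
 222 222 220 220 220 222 221 222 219 221 217 182 109 106 101 103 102 104]
[236 233 226 223 200 134 113 126 149 160 172 179 178 176 185 186 186 185
 188 187 188 186 188 188 184 190 187 190 199 212]
hole (230, 30) [106.4 -13.1 206.2]
hole (270, 30) [106.4   6.4 206.2]
hole (238, 51) [ 96.9  -9.3 206.2]
hole (250, 53) [ 96.   -3.4 206.2]
hole (250, 30) [106.4  -3.3 206.2]
rod (257.5, 6) [106.5   0.3 151.7] [107.2   0.3 155.2]
rod (257.5, 60) [ 89.9   0.3 151.7] [ 90.1   0.3 155.2]
rod (257.5, 120) [ 69.5   0.3 151.7] [ 69.1   0.3 155.1]
```

To row units: 20 mm / 1000 = 0.02, -4.5 mm / 1000 = -0.0045.

```bash
echo '[[[0.0005,-0.0045,0],0,12],[[0.0005,-0.0045,0],0,12],[[0.0005,-0.0045,0.006],0,12],[[0.0005,-0.0045,0.012],0,12],[[0.0005,-0.0045,0.017],0,12],[[0.0005,-0.0045,0.02],0,12],[[0.0005,-0.0045,0.02],0,12]]' | python3 -m creep
```

```text
t: 5.45
position: [597.4, 35.4, 258.9]
eef_rot: [3.14, -0.095, -0.002]
wrist_force: [0.6, 0.1, -1.3]
width: 14.7
gripper_force: 58.8
```

To row units: 8 mm / 1000 = 0.008, 4 mm / 1000 = 0.004.

```bash
echo '[[[0,0,0.004],0,12],[[0,0,0.008],0,12],[[0,0,0.008],0,12]]' | python3 -m creep
python3 - <<'E'
from h import *
C,im=shot("wrist","w5");D,a=shot("side","s5")
r=lambda x:cv2.resize(x,(400,300),interpolation=2)
cv2.imwrite("pics/m5.png",np.hstack([r(a[165:210,280:340]),r(im[:150,156:356])]))
E
```

```text
t: 5.75
position: [597.4, 35.4, 251.1]
eef_rot: [3.14, -0.095, -0.002]
wrist_force: [0.4, 0.0, -1.0]
width: 15.1
gripper_force: 58.8
```

View pics/m5.png

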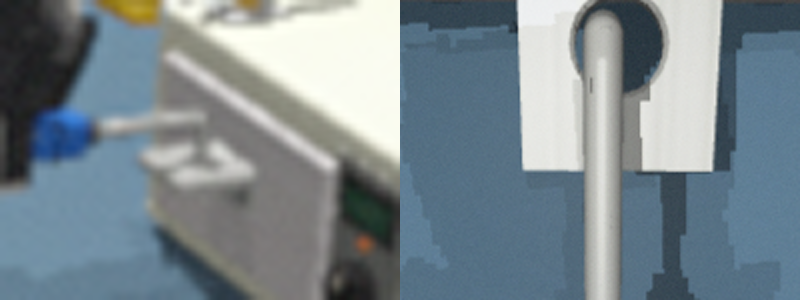

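The tip is down in the hole, a little left of centre. I centre it and start the pull along the tool's -x, which is parallel to the dryer's -x.

To row units: -30 mm / 1000 = -0.03, -25 mm / 1000 = -0.025.

```bash
echo '[[[0,0.0025,0],0,12],[[-0.003,0.0025,0],0,12],[[-0.006,0.0025,0],0,12],[[-0.01,0.0025,0],0,12],[[-0.015,0.0025,0],0,12],[[-0.02,0.0025,0],0,12],[[-0.025,0.0025,0],0,12],[[-0.03,0.0025,0],0,12],[[-0.03,0.0025,0],0,12]]' | python3 -m creep
cat > knob.py <<'E'
from h import *
import sys
def knob(f):
    C,im=shot("side",f);q=proj(C,[740,100,150]).astype(int)
    cv2.imwrite("pics/k_"+f+".png",im[q[1]-30:q[1]+30,q[0]-30:q[0]+30]);return q,im
if __name__=="__main__":
    q,im=knob(sys.argv[1]);print(q);g=im.mean(2)
    s=bot.state();print(np.round(s["position"],1),np.round(s["wrist_force"],1),s["t"])
E
python3 knob.py p1
python3 -c "
import cv2,numpy as np
a=cv2.imread('pics/s3.png');b=cv2.imread('pics/p1.png')
r=lambda x:cv2.resize(x[130:205,270:370],(400,300),interpolation=2)
cv2.imwrite('pics/m6.png',np.hstack([r(a),r(b)]))"
```

```text
t: 6.75
position: [567.9, 34.7, 252.4]
eef_rot: [-3.14, 0.095, -0.004]
wrist_force: [2.0, -0.3, -0.1]
width: 15.1
gripper_force: 59.0
[308 156]
[568.   34.7 252.4] [ 1.9 -0.4  0.5] 6.8
```

View pics/m6.png

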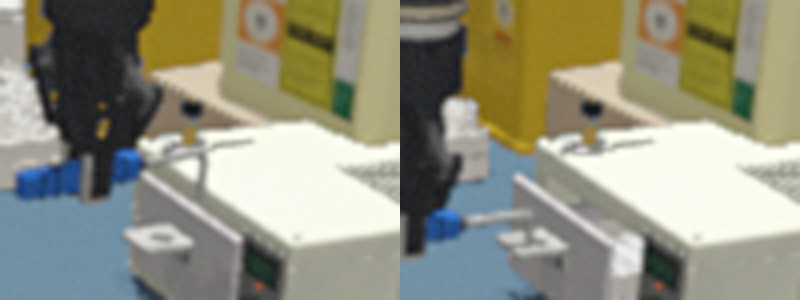

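Left is before, right is now: the tray is out about 25 mm with the hook in its hole. The catch's black knob stands at side pixel (318,157), and its darkness centroid will show the pin drop. I pull on to just before the notch range.

To row units: -40 mm / 1000 = -0.04, -35 mm / 1000 = -0.035.

```bash
cat > knob.py <<'E'
from h import *
import sys
def kv(im):
    g=np.clip(110-im[146:172,308:330].mean(2),0,None);ys=np.arange(146,172)
    return (g.sum(1)*ys).sum()/g.sum(),g.sum()
def tray(im): # tray front white edge not needed
    return 0
if __name__=="__main__":
    C,im=shot("side",sys.argv[1]);v,n=kv(im)
    s=bot.state();F=s["wrist_force"];print("knob v %.2f n %d"%(v,n),np.round(s["position"],1),"F",np.round(F,1),"t",s["t"])
    if len(sys.argv)>2: sys.exit(1 if v>float(sys.argv[2]) or F[0]>float(sys.argv[3]) else 0)
E
python3 -c "
from knob import *
C=cal('side');print(proj(C,[740,100,160]),proj(C,[740,100,153]))
for f in('s3','s5','p1'):print(f,kv(cv2.imread('pics/%s.png'%f)))"
echo '[[[-0.005,0,0],0,12],[[-0.01,0,0],0,12],[[-0.015,0,0],0,12],[[-0.02,0,0],0,12],[[-0.025,0,0],0,12],[[-0.03,0,0],0,12],[[-0.035,0,0],0,12],[[-0.04,0,0],0,12],[[-0.04,0,0],0,12]]' | python3 -m creep
python3 knob.py p2
```

```text
[308.67208232 153.2558274 ] [308.50887094 155.37494066]
s3 (np.float64(155.83438997989796), np.float64(2155.6666666666665))
s5 (np.float64(156.7022384174909), np.float64(1280.6666666666665))
p1 (np.float64(156.71092524830112), np.float64(1275.3333333333333))
t: 7.7
position: [528.0, 37.3, 252.3]
eef_rot: [-3.14, 0.094, -0.004]
wrist_force: [2.7, 1.0, -0.2]
width: 14.5
gripper_force: 58.8
knob v 156.70 n 1283 [528.1  37.3 252.3] F [ 3.3 -1.2  0.3] t 7.75
```

```bash
R(){ :; }
echo '[[[-0.0015,0,0],0,12],[[-0.003,0,0],0,12],[[-0.003,0,0],0,12]]' | python3 -m creep >/dev/null && python3 knob.py a1 157.4 7 &&
echo '[[[-0.0015,0,0],0,12],[[-0.003,0,0],0,12],[[-0.003,0,0],0,12]]' | python3 -m creep >/dev/null && python3 knob.py a2 157.4 7 &&
echo '[[[-0.0015,0,0],0,12],[[-0.003,0,0],0,12],[[-0.003,0,0],0,12]]' | python3 -m creep >/dev/null && python3 knob.py a3 157.4 7 &&
echo '[[[-0.0015,0,0],0,12],[[-0.003,0,0],0,12],[[-0.003,0,0],0,12]]' | python3 -m creep >/dev/null && python3 knob.py a4 157.4 7 &&
echo '[[[-0.0015,0,0],0,12],[[-0.003,0,0],0,12],[[-0.003,0,0],0,12]]' | python3 -m creep >/dev/null && python3 knob.py a5 157.4 7 &&
echo '[[[-0.0015,0,0],0,12],[[-0.003,0,0],0,12],[[-0.003,0,0],0,12]]' | python3 -m creep >/dev/null && python3 knob.py a6 157.4 7
```

```text
knob v 156.74 n 1281 [525.5  37.4 252.2] F [ 4.8 -0.  -0.1] t 8.1
knob v 156.71 n 1286 [522.6  37.6 252.3] F [ 5.5 -0.7 -1.3] t 8.45
knob v 156.71 n 1292 [519.6  37.8 252.3] F [ 6.  -0.6 -1.2] t 8.8
knob v 156.73 n 1296 [516.7  38.  252.3] F [ 5.  -0.8 -1.1] t 9.15
knob v 156.73 n 1290 [513.7  38.1 252.3] F [ 4.2  0.  -1. ] t 9.5
knob v 156.74 n 1304 [510.7  38.3 252.3] F [ 5.4 -0.3 -1.1] t 9.85
```

To row units: -3 mm / 1000 = -0.003, -1.5 mm / 1000 = -0.0015.

```bash
echo '[[[-0.0015,0,0],0,12],[[-0.003,0,0],0,12],[[-0.003,0,0],0,12]]' | python3 -m creep >/dev/null && python3 knob.py b1 157.4 7.5 &&
echo '[[[-0.0015,0,0],0,12],[[-0.003,0,0],0,12],[[-0.003,0,0],0,12]]' | python3 -m creep >/dev/null && python3 knob.py b2 157.4 7.5 &&
echo '[[[-0.0015,0,0],0,12],[[-0.003,0,0],0,12],[[-0.003,0,0],0,12]]' | python3 -m creep >/dev/null && python3 knob.py b3 157.4 7.5 &&
echo '[[[-0.0015,0,0],0,12],[[-0.003,0,0],0,12],[[-0.003,0,0],0,12]]' | python3 -m creep >/dev/null && python3 knob.py b4 157.4 7.5 &&
echo '[[[-0.0015,0,0],0,12],[[-0.003,0,0],0,12],[[-0.003,0,0],0,12]]' | python3 -m creep >/dev/null && python3 knob.py b5 157.4 7.5 &&
echo '[[[-0.0015,0,0],0,12],[[-0.003,0,0],0,12],[[-0.003,0,0],0,12]]' | python3 -m creep >/dev/null && python3 knob.py b6 157.4 7.5 &&
echo '[[[-0.0015,0,0],0,12],[[-0.003,0,0],0,12],[[-0.003,0,0],0,12]]' | python3 -m creep >/dev/null && python3 knob.py b7 157.4 7.5
```

```text
knob v 156.72 n 1297 [507.7  38.5 252.3] F [ 5.8  0.  -2.2] t 10.2
knob v 156.69 n 1303 [504.8  38.7 252.3] F [ 5.7  0.2 -1. ] t 10.55
knob v 156.74 n 1305 [501.8  38.9 252.3] F [ 4.3  0.1 -1.9] t 10.9
knob v 156.72 n 1304 [498.8  39.1 252.3] F [ 5.8 -0.4 -1.9] t 11.25
knob v 156.68 n 1323 [495.8  39.3 252.3] F [ 5.9 -0.4 -1.7] t 11.6
knob v 156.69 n 1302 [492.9  39.5 252.3] F [ 5.9 -0.6 -1.9] t 11.95
knob v 156.72 n 1307 [489.9  39.6 252.3] F [ 5.7 -0.2 -1.6] t 12.3
```

To row units: -3 mm / 1000 = -0.003, -1.5 mm / 1000 = -0.0015.

```bash
echo '[[[-0.0015,0,0],0,12],[[-0.003,0,0],0,12],[[-0.003,0,0],0,12]]' | python3 -m creep >/dev/null && python3 knob.py c1 157.4 7.5 &&
echo '[[[-0.0015,0,0],0,12],[[-0.003,0,0],0,12],[[-0.003,0,0],0,12]]' | python3 -m creep >/dev/null && python3 knob.py c2 157.4 7.5 &&
echo '[[[-0.0015,0,0],0,12],[[-0.003,0,0],0,12],[[-0.003,0,0],0,12]]' | python3 -m creep >/dev/null && python3 knob.py c3 157.4 7.5 &&
echo '[[[-0.0015,0,0],0,12],[[-0.003,0,0],0,12],[[-0.003,0,0],0,12]]' | python3 -m creep >/dev/null && python3 knob.py c4 157.4 7.5 &&
echo '[[[-0.0015,0,0],0,12],[[-0.003,0,0],0,12],[[-0.003,0,0],0,12]]' | python3 -m creep >/dev/null && python3 knob.py c5 157.4 7.5 &&
echo '[[[-0.0015,0,0],0,12],[[-0.003,0,0],0,12],[[-0.003,0,0],0,12]]' | python3 -m creep >/dev/null && python3 knob.py c6 157.4 7.5
```

```text
knob v 157.07 n 1381 [486.3  39.9 252.2] F [ 4.2 -0.3  0.2] t 12.65
knob v 158.71 n 1428 [483.2  40.1 252.1] F [ 5.6  0.2 -0.1] t 13.0
```

The knob dropped 2 px (7 mm), so the pin is in the notch, with no force rise. I let the tray back onto the pin gently.

The rows are not in the units I measure in: shifts go in shares of 1 m and turns go in shares of 4 rad. I convert before sending: 5 mm / 1000 = 0.005, 4 mm / 1000 = 0.004.

```bash
echo '[[[0.001,0,0],0,12],[[0.002,0,0],0,12],[[0.003,0,0],0,12],[[0.004,0,0],0,12],[[0.005,0,0],0,12],[[0.005,0,0],0,12]]' | python3 -m creep | grep force; python3 knob.py d1
echo '[[[0.001,0,0],0,12],[[0.002,0,0],0,12],[[0.003,0,0],0,12],[[0.003,0,0],0,12]]' | python3 -m creep | grep force; python3 knob.py d2
python3 - <<'E'
from h import *
C,im=shot("wrist","w6");a=cv2.imread("pics/d2.png");p=cv2.imread("pics/c2.png")
r=lambda x:cv2.resize(x,(400,300),interpolation=2)
cv2.imwrite("pics/m7.png",np.hstack([r(a[140:215,255:355]),r(im[:150,156:356])]))
E
```

```text
wrist_force: [0.2, -0.2, -1.1]
gripper_force: 58.8
knob v 158.68 n 1435 [486.6  39.4 251. ] F [ 0.4  0.1 -0.9] t 13.65
wrist_force: [-0.4, -0.9, -1.6]
gripper_force: 58.8
knob v 158.67 n 1437 [490.7  39.4 251.7] F [-0.5  0.9 -1. ] t 14.1
```

View pics/m7.png

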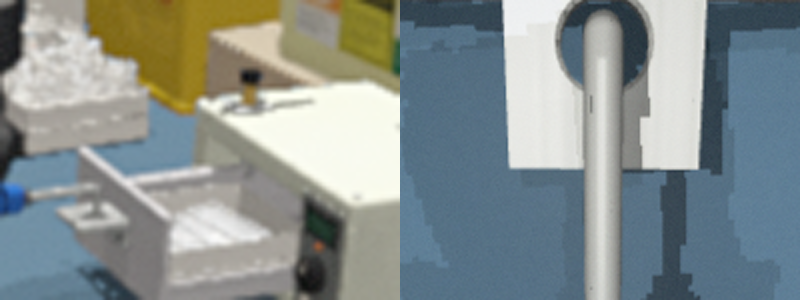

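The tray is out and rests on the pin with zero force on the hook; the knob is down and the tip is free in the hole. I lift out and check, and work out the way back to the rest by composing the commanded shifts.

To row units: -65 mm / 1000 = -0.065, -40 mm / 1000 = -0.04.

```bash
echo '[[[0,0,-0.008],0,12],[[0,0,-0.02],0,12],[[0,0,-0.04],0,12],[[0,0,-0.065],0,12],[[0,0,-0.065],0,12]]' | python3 -m creep; python3 knob.py e1
python3 - <<'E'
import numpy as np
def comp(rows):
    p=np.array([0,0,0.]);y=.4511
    for dx,dy,dz,t in rows:
        c,s=np.cos(y),np.sin(y);p+=[dx*c+dy*s,dx*s-dy*c,-dz];y-=t
    return p,y
g=[(296,-223,44,.37),(6,0,80,0),(0,-1,71,-.007)]
n=g+[(141,-226,-110,0),(13,-69,40,.148),(.5,-4.5,20,0),(0,0,8,0),(-30,2.5,0,0),(-40,0,0,0)]+[(-3,0,0,0)]*15+[(5,0,0,0),(3,0,0,0),(0,0,-65,0)]
G,yg=comp(g);N,yn=comp(n);P0=[294.12,-607.56,404.74]
print(G+P0,yg,N+P0,yn);d=G-N;c,s=np.cos(yn),np.sin(yn)
print("dx,dy,dz",d[0]*c+d[1]*s,d[0]*s-d[1]*c,-d[2],"turn",yn-yg)
E
```

```text
t: 14.65
position: [492.0, 39.7, 320.7]
eef_rot: [-3.139, 0.095, -0.013]
wrist_force: [1.3, 0.8, -0.4]
width: 15.0
gripper_force: 58.9
knob v 158.67 n 1516 [491.2  39.5 319. ] F [-0.8  0.4 -1.1] t 14.7
[ 469.1916893 -276.341429   209.74     ] 0.08810000000000001 [490.44927158  39.4362787  316.74      ] -0.05989999999999998
dx,dy,dz -2.315682010699735 316.48393814079986 107.0 turn -0.148
```

To row units: 316.5 mm / 1000 = 0.3165, 290 mm / 1000 = 0.29, -0.148 rad / 4 = -0.037.

```bash
echo '[[[0,0.03,0],0,12],[[0,0.07,0],0,12],[[0,0.115,0],-0.0075,12],[[-0.001,0.16,0],-0.0175,12],[[-0.0023,0.205,0],-0.0275,12],[[-0.0023,0.25,0],-0.037,12],[[-0.0023,0.29,0],-0.037,12],[[-0.0023,0.3165,0.02],-0.037,12],[[-0.0023,0.3165,0.05],-0.037,12],[[-0.0023,0.3165,0.067],-0.037,12],[[-0.0023,0.3165,0.067],-0.037,12],[[-0.0023,0.3165,0.067],-0.037,12]]' | python3 -m creep; python3 knob.py f1
python3 - <<'E'
from h import *
for i in range(4):
    C,im=shot("wrist","w7_%d"%i);s=bot.state();print(np.round(s["position"],1),np.round(s["eef_rot"],3))
E
```

```text
t: 15.9
position: [469.3, -276.2, 249.5]
eef_rot: [-3.138, -0.138, 0.001]
wrist_force: [0.4, -0.1, -0.2]
width: 14.7
gripper_force: 58.9
knob v 158.21 n 10882 [ 469.6 -276.3  250.2] F [ 0.1  0.9 -0.9] t 15.95
[ 469.8 -276.4  250.7] [3.138e+00 1.390e-01 3.000e-03]
[ 469.8 -276.4  250.9] [3.137e+00 1.390e-01 3.000e-03]
[ 469.8 -276.4  250.9] [3.137e+00 1.390e-01 3.000e-03]
[ 469.7 -276.4  250.8] [3.137e+00 1.380e-01 3.000e-03]
```

To row units: 34 mm / 1000 = 0.034, 29 mm / 1000 = 0.029.

```bash
echo '[[[0,0,0.01],0,12],[[0,0,0.018],0,12],[[0,0,0.024],0,12],[[0,0,0.029],0,12],[[0,0,0.034],0,12],[[0,0,0.034],0,12]]' | python3 -m creep | grep -E "pos|wrist"
echo '[[[0,0,0.002],0,12],[[0,0,0.004],0,12],[[0,0,0.005],0,12],[[0,0,0.005],0,12]]' | python3 -m creep | grep -E "pos|wrist"
```

```text
position: [469.1, -276.3, 214.9]
wrist_force: [0.2, 1.1, -0.7]
position: [469.4, -276.4, 210.9]
wrist_force: [0.4, -0.1, -0.7]
```

To row units: -151 mm / 1000 = -0.151, -110 mm / 1000 = -0.11.

```bash
echo '[[[0,0,0.001],0,12],[[0,0,0.001],0,12],[[0,0,0.001],0,40],[[0,0,0.001],0,60],[[0,0,0.001],0,60],[[0,0,0.001],0,60],[[0,0,-0.03],0,60],[[0,0,-0.071],0,85],[[-0.003,0,-0.11],0,85],[[-0.006,0,-0.151],0,85],[[-0.006,0.001,-0.151],0,85],[[-0.006,0.001,-0.151],0,85]]' | python3 -m creep
python3 - <<'E'
from h import *
C,im=shot("wrist","w8");D,s=shot("side","s8");T,t=shot("top","t8")
h=cv2.cvtColor(im,cv2.COLOR_BGR2HSV);m=cv2.inRange(h,(100,170,80),(125,255,255))
for f in("w1","w8"):
    i=cv2.imread(f"pics/{f}.png");h=cv2.cvtColor(i,cv2.COLOR_BGR2HSV);m=cv2.inRange(h,(100,170,80),(125,255,255));m[:,:220]=0;m[:,300:]=0
    p=cv2.findNonZero(m)[:,0].astype(float);print(f,p.min(0),p.max(0),p.mean(0).round(1))
for f,(x0,y0,x1,y1) in(("s1",(265,235,340,300)),("s8",(265,235,340,300))):
    i=cv2.imread(f"pics/{f}.png");h=cv2.cvtColor(i,cv2.COLOR_BGR2HSV);m=cv2.inRange(h,(100,170,80),(125,255,255))[y0:y1,x0:x1]
    p=cv2.findNonZero(m)[:,0].astype(float)+[x0,y0];print(f,p.min(0),p.max(0),p.mean(0).round(1),len(p))
a=cv2.imread("pics/top0.png");d=cv2.absdiff(a,t).max(2)
m=(d>45).astype(np.uint8);n,l,st,ce=cv2.connectedComponentsWithStats(m)
for q,c in zip(st[1:],ce[1:]):
    if q[4]>6:print("top change",q,c.round())
from knob import kv;print(kv(s))
a1=cv2.imread("pics/s1.png").astype(int);w=np.abs(a1[238:285,262:345]-s[238:285,262:345]).max(2);print("rest-region diff",(w>60).sum())
print(bot.state()["wrist_force"],bot.state()["t"])
E
```

```text
t: 18.35
position: [463.4, -278.1, 362.6]
eef_rot: [3.137, 0.137, 0.003]
wrist_force: [-0.7, 0.5, -0.3]
width: 84.9
gripper_force: 0.0
w1 [250. 123.] [267. 234.] [258.4 175.5]
w8 [247. 124.] [263. 233.] [255.  176.1]
s1 [265. 249.] [311. 265.] [290.9 255.8] 318
s8 [265. 249.] [311. 265.] [290.6 255.8] 315
top change [ 242  140   44   46 1250] [264. 161.]
top change [280 140   8   3  15] [284. 141.]
top change [263 145   5   5  21] [265. 147.]
top change [244 172  12   3  23] [250. 173.]
top change [271 174  13   5  34] [276. 175.]
top change [ 311  189   94  189 4894] [372. 303.]
top change [410 200  10  17  47] [415. 206.]
top change [ 437  258   75   37 1785] [479. 278.]
top change [404 263   4  17  34] [405. 271.]
top change [ 385  299  127   85 2331] [473. 349.]
top change [375 324  19  10  73] [384. 327.]
top change [302 333  15   5  45] [310. 335.]
top change [248 358   6  11  28] [250. 363.]
top change [451 359  57  25 799] [480. 375.]
top change [268 360  11  13  36] [272. 365.]
top change [310 361   8   5  33] [314. 363.]
top change [277 363  14  21  58] [281. 373.]
top change [509 362   3   8  20] [510. 365.]
top change [361 366  22  11  56] [371. 370.]
top change [295 370   4   4   8] [297. 371.]
top change [247 375  10   9  58] [251. 380.]
top change [318 376   9   8  26] [322. 380.]
top change [340 377   3   7  19] [341. 380.]
top change [371 381  10   3  21] [375. 382.]
(np.float64(159.27770905078737), np.float64(19939.333333333336))
rest-region diff 0
[-0.61029605 -0.49079331 -0.46318513] 18.5
```

The side view of the rest matches the start exactly, the tray is still out, and the bottles and carton are unchanged in the top view.

```bash
python3 -c "
from station import bot
print(bot.close_job())"
```

```text
the job is handed in; nothing more can be done
None
```

The tray is drawn out and held by the catch, with no force rise when the pin dropped. The hook is back in its rest, the bottles and carton haven't moved, and the job was handed in at about 18.5 s.

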